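Put the brush and scraper back in their foam trays

ROBOT

A 6-joint arm with a two-finger parallel gripper is mounted at the origin on the work surface. World frame = base frame: x ahead of the robot, y to its left, z up, the work surface at z = 0. Lengths are in m, angles in degrees, forces in N, time in s.
With the tool pointing down it reaches from about 0.375 to 0.9 m from the base axis. Payload 3.1 kg.
Tool frame: the origin (TCP) lies between the finger pads; the fingertips stand 11 mm ahead of it and the grasp point (between the pads) lies 8 mm behind it; z points along the fingers, y is the line along which they close (so a half turn about z gives the same grasp; the last joint's range is limited). The gripper opens to 87 mm and grips with 3 to 60 N. Pads are 19 mm wide; open, the fingers measure 117 mm over their backs; the gripper's body (75 mm by 190 mm) begins 51 mm behind the grasp point.
Start: joints at [59.158, 30.224, 82.088, -0, 67.689, -10.227], TCP at [0.22, 0.585, 0.234] pointing down, gripper open.
Joint ranges: [-176.69, 176.69], [-43.24, 126.21], [12.49, 139.97], [-82, 262], [0, 151.66], [-163.58, 163.58]. Speed limits (degrees/s): [159.86, 159.86, 180, 180, 180, 180].

INTERFACE

Orientations are given as a 3x3 rotation matrix whose columns are the frame's x, y, z axes.
In Python, from rig import bot, viewer, workorder, models gives the robot as it stands.
- The arm moves only by the shell command python3 -m jog 'ROWS'. ROWS is JSON, a list of rows, each a list of 7 numbers: the opening, from 0 (shut) to 1 (fully open), then the shift along the tool's x, y, z in m, then the turn, a rotation vector about the tool's x, y, z in degrees. In form: [[claw, x, y, z, ax, ay, az], ...]. A call has 1 to 20 rows; each row is the pose to reach, as a shift and turn from the pose commanded when the call began, along the tool's axes at that moment; what a row does not reach only later rows make up. A row lasts 1/8 s, in which the tool goes at most 62.5 mm and 10.7 degrees, less where a joint would pass 70% of its speed; a pose out of reach is approached as far as the arm can. A call with a gripper value outside its range is refused whole. The fingers move at their own pace and stop on an object; the grip force is fixed at half the most. Time passes only in rows, so rows that repeat a pose let the fingers close. It gives the time, the measured TCP pose, the force, the opening and the grip force at its end, in the units of the state.
- bot.read_state(): the state, without advancing time (a new reading comes with each control period).
- viewer.capture(name): name is "scene" or "top" or "wrist"; returns (picture, depth): 384x512x3 uint8, blue, green, red; 384x512 float32, m along the optical axis (not along the pixel's ray), 0 where there is no reading.
- viewer.camera_info(name): a dict with "fx", "fy", "cx", "cy" (pixels), "dist_coeffs" ([k1, k2, p1, p2, k3] as OpenCV has them; the pictures are not rectified), "world_to_cam" (4x4, takes a point from world to camera coordinates). Camera axes: x right, y down, z forward; pixel columns grow to the right and rows downward; lengths in m; the calibration is good to about 2 mm. A picture is of the moment at which its call begins: read the wrist's pose just before it. camera_info takes no time and is no camera call; for the wrist camera it gives the pose at the moment of the call.
- workorder.hand_in(): hands the job in; it is judged then, once.
Trained networks look in the newest picture that a camera, given by its name, has taken for a name from the list of things; names that differ only in an ending like _2 or _b are one class to them, and where a whole thing is asked for, a point or a joint stands for the part that bears it (a point fixed in the world has none). Each returns a list of dicts, best first, with "p" (0 to 1); they miss things now and then, are a little off and sometimes report something else, mostly with a low value. They report only what shows in the picture. A call takes as long as a camera call. They do not tell look-alikes from the thing itself.
- models.outline_of(camera, thing): "mask" (384x512 bool, what is visible of it).
- models.tip_of(camera, thing): "xyz" ([x, y, z] in m, in world coordinates, good to about 4 mm: a listed point, or the origin of a listed thing).
The state is a dict: "time_s": time; "joint_positions": joint angles; "qvel": joint speeds; "tau": joint torques, N m; "position": TCP position; "tcp_rot": TCP orientation; "force": force on the tool from outside, world axes, zero at the start; "moment": the same for the moment, N m; "opening": opening from 0.0 (shut) to 1.0 (fully open); "grasp_force": force on a finger pad.
Only numpy, scipy, OpenCV 4.12 (cv2) and the standard library are available. Lean on these libraries where they do the work, as an engineer would, in place of code of your own. Each camera call takes 0.05 s, during which the arm holds its last target. There are 200 camera calls.

TASK

Tidy up the conservation bench: lay the dusting brush and the scraper back in the foam trays, each flat on the bottom of the cut-out that has its own shape and the same way round. Lower them in gently rather than dropping them, and leave the tape roll, the jar and the copper sheet where they are.

Things in the scene. Friction and masses are not known exactly. Their poses are not given: they have to be found in the camera images.
- brush: Flat dusting brush lying on the table, 175 long, 16 thick: pale wooden handle 110 x 22 x 16 (x -80 to +30), steel ferrule 56 wide (x 30 to 50), dark bristle block 54 wide and rigid (x 50 to 90). Origin on its underside, on its centre line, under the place to grip the handle (near its centre of mass); x points to the bristles, z up. About 80 g.
- brush_tip (a point): Middle of the brush's bristle end, at the height of its underside, 90 mm along +x from its origin.
- scraper: Scraper (stiff spatula) lying on the table, 200 long: dark wooden handle 110 x 20 x 16 (x -80 to +30), short steel neck, flat steel blade 40 wide and 3 thick (x 42 to 120, 6.5 to 9.5 above the underside of the handle). Origin on the underside of the handle, on its centre line, under the place to grip it (near its centre of mass); x points to the blade, z up. About 80 g.
- scraper_tip (a point): Middle of the scraper's blade end, at the height of the handle's underside, 120 mm along +x from its origin.
- brush_tray: Tray fixed to the table, 240 x 120 x 18 (x, y, z): white base 6 thick under 12 of firm dark foam, cut out down to the base in the brush's shape: handle channel 30 wide, wider and shorter head part 64 wide; about 4 of room all round. A grey-lined finger gap 58 long, also down to the base, crosses the whole width at the grip place. Origin under the tray's centre; x points to the wide end.
- brush_place (a point): Where the brush's origin belongs: on the white floor of the brush cut-out (6 above the table, 12 below the foam top), 5 mm towards -x from the tray's centre, in the middle of the width. x points along the cut-out to the wide end, where the bristles go, z up. Relative to it the cut-out runs x -84 to +94; handle channel x -84 to -32, finger gap x -32 to +26, head part x +26 to +94.
- brush_place_tip (a point): Where the brush's tip belongs, on the floor of the cut-out, 90 mm along x from brush_place.
- scraper_tray: Tray like the other and of the same size, fixed to the table, its cut-out shaped for the scraper: handle channel 28 wide and a longer blade part 48 wide; 4 mm of room all round. The finger gap is 58 long. Origin under the tray's centre; x points to the wide end.
- scraper_place (a point): Where the scraper's origin belongs: on the white floor of the scraper cut-out (6 above the table, 12 below the foam top), 20 mm towards -x from the tray's centre, in the middle of the width. x points along the cut-out to the wide end, where the blade goes, z up. Relative to it the cut-out runs x -84 to +124; handle channel x -84 to -32, finger gap x -32 to +26, blade part x +26 to +124.
- scraper_place_tip (a point): Where the scraper's tip belongs, on the floor of the cut-out, 120 mm along x from scraper_place.
- tape: Bystander: roll of blue tape lying flat, 100 across, 25 high; origin under its centre.
- jar: Bystander: amber jar, 60 across, 90 high; origin under its centre.
- copper_sheet: Bystander: loose copper sheet lying flat, 80 x 120 x 8; origin under its centre.
Things that resemble listed ones, but are neither listed nor needed, are in the scene too. Leave any purple or turquoise look-alike of the brush alone. Leave any purple look-alike of the scraper alone.

How it is judged:
By the outcome, as a careful person would: the job done as asked, in the order asked, and still so for the second after the job is handed in, with the robot touching nothing.
It also fails if it takes over 64 s, if anything falls off the work surface, if the arm or the gripper's body presses on something with over 40 N, if the wrist force passes 120 N, or if a joint passes its speed limit or range.

## Working session

There is one attempt and no reset: what is moved stays moved. The work goes in short steps, Python scripts to look and compute and a shell command to move; the robot and the scene stay as the last step left them, time stands still between calls to the robot, and variables do not carry over. Pictures are saved under pics/ and viewed, at most 10 in all, crops included, and the job is handed in when it is done.

```bash
mkdir -p pics; cat > h.py <<'E'
import numpy as np, cv2
from rig import bot, viewer, workorder, models
def ray(cam,uv,info=None):
    i=info or viewer.camera_info(cam); K=np.array([[i['fx'],0,i['cx']],[0,i['fy'],i['cy']],[0,0,1]])
    T=np.array(i['world_to_cam']); n=cv2.undistortPoints(np.array([[uv]],float),K,np.array(i['dist_coeffs']))[0,0]
    R=T[:3,:3]; return -R.T@T[:3,3], R.T@np.array([n[0],n[1],1.])
def atz(cam,uv,z,info=None):
    c,d=ray(cam,uv,info); return c+d*(z-c[2])/d[2]
def atd(cam,uv,depth,info=None):
    c,d=ray(cam,uv,info); return c+d*depth
E
python3 - <<'E'
from h import *
a,da=viewer.capture('top'); b,db=viewer.capture('scene')
np.savez('d0.npz',a=a,da=da,b=b,db=db)
cv2.imwrite('pics/top.png',a); cv2.imwrite('pics/scene.png',b)
for c in ['top','scene']:
  for t in ['brush','brush_tip','scraper','scraper_tip','brush_place','brush_place_tip','scraper_place','scraper_place_tip']:
    print(c,t,[(round(r['p'],2),np.round(r['xyz'],3).tolist()) for r in models.tip_of(c,t)])
s=bot.read_state(); print(s['time_s'],s['tcp_rot'])
E
```

```text
top brush [(0.93, [0.196, 0.32, -0.004]), (0.72, [0.457, 0.028, 0.0])]
top brush_tip [(0.8, [0.444, 0.116, 0.004]), (0.57, [0.15, 0.388, 0.002])]
top scraper [(0.86, [0.736, -0.411, 0.0]), (0.68, [0.584, -0.002, -0.002])]
top scraper_tip [(0.89, [0.575, -0.123, -0.001]), (0.6, [0.758, -0.529, 0.004])]
top brush_place [(0.88, [0.435, -0.317, 0.006]), (0.53, [0.458, 0.032, -0.002])]
top brush_place_tip [(0.98, [0.522, -0.304, 0.004])]
top scraper_place [(0.62, [0.491, 0.314, 0.007])]
top scraper_place_tip [(0.79, [0.379, 0.27, 0.006])]
scene brush [(0.96, [0.46, 0.032, -0.001]), (0.74, [0.196, 0.313, -0.002]), (0.55, [0.33, -0.101, 0.001])]
scene brush_tip [(0.98, [0.446, 0.12, -0.002]), (0.76, [0.422, -0.11, 0.001]), (0.72, [0.149, 0.394, 0.002])]
scene scraper [(0.6, [0.586, -0.001, -0.0]), (0.55, [0.734, -0.413, 0.002])]
scene scraper_tip [(0.9, [0.579, -0.123, -0.002]), (0.85, [0.752, -0.53, 0.002])]
scene brush_place [(0.81, [0.436, -0.319, 0.007])]
scene brush_place_tip [(0.86, [0.523, -0.299, 0.006])]
scene scraper_place [(0.95, [0.492, 0.314, 0.009])]
scene scraper_place_tip []
0.9 [[-9.35967316e-01  3.52086890e-01  6.60019236e-05]
 [ 3.52086895e-01  9.35967313e-01  8.55936239e-05]
 [-3.16392503e-05  1.03351247e-04 -9.99999994e-01]]
```

View pics/top.png

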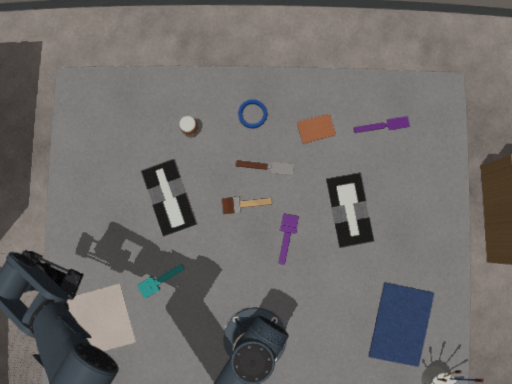

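View pics/scene.png

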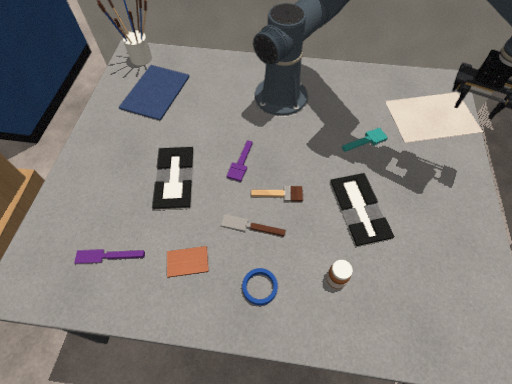

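Reading the top picture, the possible brushes are:
- wooden at (245,203)
- turquoise at (162,281)
- purple at (288,238)

The possible scrapers are:
- brown and steel at (265,166)
- purple at (382,125)

I choose the wooden brush and the brown scraper. The brush cut-out is in the tray at (350,210), wide end up. The scraper cut-out is in the tray at (168,197), wide end down. I'll check the choice close up with the wrist camera.

```bash
python3 -m jog '[[1,-0.418,-0.436,0,0,0,61],[1,-0.418,-0.436,0,0,0,61],[1,-0.418,-0.436,0,0,0,61],[1,-0.418,-0.436,0,0,0,61],[1,-0.418,-0.436,0,0,0,61],[1,-0.418,-0.436,0,0,0,61],[1,-0.418,-0.436,0,0,0,61],[1,-0.418,-0.436,0,0,0,61],[1,-0.418,-0.436,0,0,0,61],[1,-0.418,-0.436,0,0,0,61],[1,-0.418,-0.436,0,0,0,61],[1,-0.418,-0.436,0,0,0,61],[1,-0.418,-0.436,0,0,0,61],[1,-0.418,-0.436,0,0,0,61]]'
cat >> h.py <<'E'
def go(p,yaw):  # row (shift,turn) from the present pose to TCP p, tool down, tool x at yaw
    s=bot.read_state(); R=np.array(s['tcp_rot']); c,q=np.cos(np.radians(yaw)),np.sin(np.radians(yaw))
    Rt=np.array([[c,q,0],[q,-c,0],[0,0,-1.]])
    from scipy.spatial.transform import Rotation as Q
    return np.round(R.T@(np.array(p)-s['position']),4), np.round(Q.from_matrix(R.T@Rt).as_rotvec(degrees=True),2)
def look(name):
    s=bot.read_state(); i=viewer.camera_info('wrist'); im,d=viewer.capture('wrist'); cv2.imwrite(f'pics/{name}.png',im)
    np.savez(f'{name}.npz',im=im,d=d); import pickle; pickle.dump(i,open(f'{name}.pkl','wb')); return s,i,im,d
E
python3 - <<'E'
from h import *
s,i,im,d=look('w1')
T=np.array(i['world_to_cam']); print(-T[:3,:3].T@T[:3,3], T[2,:3], s['position'], s['time_s'],i['fx'])
for t in ['brush','brush_tip','scraper','scraper_tip']:
    print(t,[(round(r['p'],2),np.round(r['xyz'],4).tolist()) for r in models.tip_of('wrist',t)])
E
```

```text
time_s: 2.65
position: [0.4572, 0.0309, 0.2336]
tcp_rot: [[-0.148, 0.989, -0.0], [0.989, 0.148, 0.0], [0.0, -0.0, -1.0]]
force: [0.1, 0.5, -0.0]
opening: 1.0
grasp_force: 0.0
[0.44737301 0.09776937 0.38430065] [ 0.03705508 -0.24811766 -0.96802094] [0.45718732 0.03086679 0.23360287] 2.65 325.99447756193126
brush [(0.73, [0.4554, 0.0323, 0.0012]), (0.29, [0.7699, 0.0247, 0.0017])]
brush_tip [(0.88, [0.4432, 0.1202, -0.0027]), (0.82, [0.4197, -0.1165, -0.0034])]
scraper [(0.94, [0.5901, -0.0011, -0.0015])]
scraper_tip [(0.89, [0.5754, -0.1257, 0.0048])]
```

View pics/w1.png

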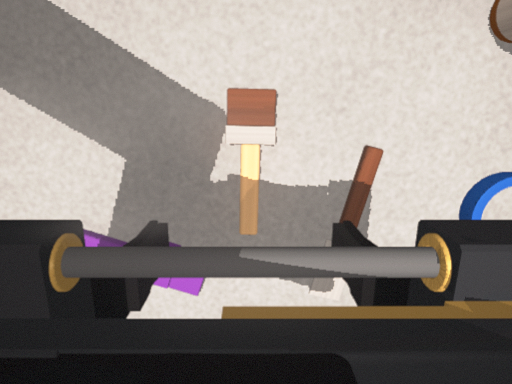

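The wrist view shows the wooden brush, bristles up at (252,105) and handle down to (250,235), so the choice is confirmed. Next is the brush tray, seen from the wrist.

```bash
python3 - <<'E'
from h import *
m=models.outline_of('wrist','brush'); np.save('mb.npy',np.array([r['mask'] for r in m[:3]])); print([(r['p'],r['mask'].sum(),np.argwhere(r['mask']).mean(0)) for r in m[:3]])
m=models.outline_of('wrist','scraper'); print([(r['p'],r['mask'].sum(),np.argwhere(r['mask']).mean(0)) for r in m[:3]])
E
python3 -m jog '[[1,-0.345,-0.149,-0.06,0,0,88],[1,-0.345,-0.149,-0.06,0,0,88],[1,-0.345,-0.149,-0.06,0,0,88],[1,-0.345,-0.149,-0.06,0,0,88],[1,-0.345,-0.149,-0.06,0,0,88],[1,-0.345,-0.149,-0.06,0,0,88],[1,-0.345,-0.149,-0.06,0,0,88],[1,-0.345,-0.149,-0.06,0,0,88],[1,-0.345,-0.149,-0.06,0,0,88],[1,-0.345,-0.149,-0.06,0,0,88],[1,-0.345,-0.149,-0.06,0,0,88],[1,-0.345,-0.149,-0.06,0,0,88]]'
python3 - <<'E'
from h import *
s,i,im,d=look('w2'); print(s['time_s'],s['position'])
for t in ['brush_place','brush_place_tip','brush_tray']:
    print(t,[(round(r['p'],2),np.round(r['xyz'],4).tolist()) for r in models.tip_of('wrist',t)])
E
```

```text
[(0.79, np.int64(1039), array([264.75938402, 146.5466795 ])), (0.77, np.int64(4468), array([144.15599821, 249.78692927]))]
[(0.75, np.int64(2103), array([213.98145506, 351.16119829]))]
time_s: 4.5
position: [0.3608, -0.3331, 0.2936]
tcp_rot: [[0.983, 0.182, -0.0], [0.182, -0.983, -0.0], [-0.0, 0.0, -1.0]]
force: [0.0, 0.0, -0.7]
opening: 1.004
grasp_force: 0.0
4.5 [ 0.36076428 -0.3331054   0.29358495]
brush_place [(0.7, [0.4361, -0.3254, 0.0067])]
brush_place_tip []
brush_tray [(0.86, [0.4364, -0.3191, -0.0027])]
```

View pics/w2.png

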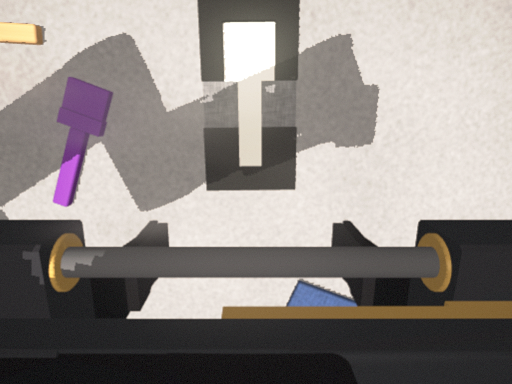

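The brush tray shows clearly. The white cut-out has its wide end at rows 23–82 (cols 224–275) and its channel down to row 166, with the gap at rows 82–127.

```bash
cat >> h.py <<'E'
import pickle
def proj(pts,z,i): return np.array([atz('wrist',p,z,i) for p in pts])
def frame_pts(P,o,yaw):
    c,s=np.cos(np.radians(yaw)),np.sin(np.radians(yaw)); D=P[:,:2]-np.array(o); return np.c_[D@[c,s],D@[-s,c]]
def midline(mask,z,i,rows):
    L=[];R=[]
    for r in rows:
        c=np.where(mask[r])[0]
        if len(c): L.append((c[0]-.5,r));R.append((c[-1]+.5,r))
    return proj(L,z,i),proj(R,z,i)
def white(n,box,thr=150):
    im=np.load(n+'.npz')['im']; m=np.zeros(im.shape[:2],bool); r0,r1,c0,c1=box
    sub=im[r0:r1,c0:c1].astype(int); m[r0:r1,c0:c1]=(sub.min(2)>thr); 
    k,l,st,_=cv2.connectedComponentsWithStats(m.astype(np.uint8)); return l==1+np.argmax(st[1:,4])
def linfit(M):
    vx,vy,x,y=cv2.fitLine(M[:,:2].astype(np.float32),cv2.DIST_HUBER,0,.001,.001).ravel(); return np.degrees(np.arctan2(vy,vx)),(x,y)
def heights(n,pts):
    i=pickle.load(open(n+'.pkl','rb')); d=np.load(n+'.npz')['d']
    return [np.round(atd('wrist',(u,v),np.median(d[v-2:v+3,u-2:u+3]),i),4).tolist() for u,v in pts]
E
python3 - <<'E'
from h import *
i=pickle.load(open('w2.pkl','rb')); im=np.load('w2.npz')['im']
print(im[150,225],im[150,250],im[50,250],im[100,250],im[100,220],im[70,215])
w=white('w2',(5,185,215,285)); rr=np.where(w.any(1))[0]; print(rr.min(),rr.max(),w.sum())
L,R=midline(w,.006,i,list(range(rr.min()+4,76))+list(range(86,rr.max()-3))); M=(L+R)/2
yaw,o=linfit(M); print('tray yaw',yaw,o)
ends=proj([(250,rr.min()-.5),(250,rr.max()+.5)],.006,i); print('ends along', frame_pts(ends,(.435,-.318),yaw), 'line', frame_pts(np.array([[*o,0]]),(.435,-.318),yaw))
print('w',np.linalg.norm(L-R,axis=1)[[10,-10]])
print('heights floor,foam,table',heights('w2',[(250,50),(250,145),(212,50),(285,160),(330,200)]))
# brush
i=pickle.load(open('w1.pkl','rb')); mb=np.load('mb.npy')[1]; rr=np.where(mb.any(1))[0]; print(rr.min(),rr.max())
L,R=midline(mb,.016,i,range(rr.min()+3,rr.max()-3)); M=(L+R)/2
yb,o=linfit(M); print('brush yaw',yb,o,'w',np.linalg.norm(L-R,axis=1)[[10,-10]])
L2,R2=midline(mb,.016,i,range(155,rr.max()-3)); print('handle',linfit((L2+R2)/2))
e=proj([(252,rr.min()-.5)],.016,i); print('tip end',e)
for r in range(rr.min(),rr.max(),12): print(r,np.round(proj([(250,r)],.016,i)[0,:2],4),mb[r].sum())
print(heights('w1',[(250,200),(250,160),(252,105),(300,120)]))
E
```

```text
[65 68 73] [201 217 225] [255 255 255] [215 226 234] [122 128 133] [ 96 105 107]
22 165 5183
tray yaw 10.924316 (np.float32(0.47183043), np.float32(-0.31247666))
ends along [[ 0.09460709 -0.00289921]
 [-0.08368548 -0.00185092]] line [[ 0.03720974 -0.00155657]]
w [0.06551688 0.02961205]
heights floor,foam,table [[0.4967, -0.3088, 0.0052], [0.3804, -0.3306, 0.0057], [0.4863, -0.2638, 0.0175], [0.3709, -0.3793, 0.0177], [0.3244, -0.4564, 0.0002]]
88 234
brush yaw -82.92208 (np.float32(0.45511514), np.float32(0.042231023)) w [0.05333687 0.02269708]
handle (np.float32(-83.25988), (np.float32(0.45973498), np.float32(0.0064411024)))
tip end [[0.44634354 0.11886788 0.016     ]]
88 [0.4443 0.118 ] 21
100 [0.4462 0.1057] 49
112 [0.4481 0.0932] 48
124 [0.45   0.0804] 48
136 [0.452  0.0674] 50
148 [0.454  0.0542] 20
160 [0.456  0.0407] 19
172 [0.4581 0.027 ] 20
184 [0.4602 0.013 ] 20
196 [ 0.4624 -0.0013] 18
208 [ 0.4646 -0.0158] 19
220 [ 0.4668 -0.0306] 20
232 [ 0.4691 -0.0457] 18
[[0.4631, -0.0062, 0.0156], [0.456, 0.0407, 0.0157], [0.4491, 0.1009, 0.0146], [0.5064, 0.0928, -0.0003]]
```

```bash
python3 - <<'E'
from h import *
print(go((.4566,.030,.08),97), go((.4566,.030,.014),97))
E
```

```text
(array([ 0.1599, -0.3399,  0.2136]), array([  0.  ,  -0.  , -86.59])) (array([ 0.1599, -0.3399,  0.2796]), array([  0.  ,  -0.  , -86.59]))
```

```bash
python3 -m jog '[[1,0.16,-0.34,0.213,0,0,-86.6],[1,0.16,-0.34,0.213,0,0,-86.6],[1,0.16,-0.34,0.213,0,0,-86.6],[1,0.16,-0.34,0.213,0,0,-86.6],[1,0.16,-0.34,0.213,0,0,-86.6],[1,0.16,-0.34,0.213,0,0,-86.6],[1,0.16,-0.34,0.213,0,0,-86.6],[1,0.16,-0.34,0.213,0,0,-86.6],[1,0.16,-0.34,0.213,0,0,-86.6],[1,0.16,-0.34,0.213,0,0,-86.6],[1,0.16,-0.34,0.213,0,0,-86.6],[1,0.16,-0.34,0.23,0,0,-86.6],[0.7,0.16,-0.34,0.25,0,0,-86.6],[0.6,0.16,-0.34,0.265,0,0,-86.6],[0.6,0.16,-0.34,0.275,0,0,-86.6],[0.6,0.16,-0.34,0.28,0,0,-86.6],[0.6,0.16,-0.34,0.28,0,0,-86.6]]'
python3 - <<'E'
from h import *
print(go((.4566,.030,.014),97), bot.read_state()['time_s'])
E
```

```text
time_s: 6.82
position: [0.4567, 0.0298, 0.0135]
tcp_rot: [[-0.121, 0.993, -0.0], [0.993, 0.121, 0.0], [0.0, -0.0, -1.0]]
force: [-1.0, 0.9, -0.0]
opening: 0.616
grasp_force: 0.0
(array([ 0.0002, -0.0001, -0.0005]), array([-0.01, -0.  , -0.05])) 6.825
```

```bash
python3 -m jog '[[0.4,0,0,0,0,0,0],[0.3,0,0,0,0,0,0],[0,0,0,0,0,0,0],[0,0,0,0,0,0,0],[0,0,0,0,0,0,0],[0,0,0,0,0,0,0]]' && python3 -m jog '[[0,0,0,-0.01,0,0,0],[0,0,0,-0.04,0,0,0],[0,0,0,-0.08,0,0,0],[0,0,0,-0.12,0,0,0],[0,0,0,-0.14,0,0,0],[0,0,0,-0.14,0,0,0]]'
python3 - <<'E'
from h import *
s,i,im,d=look('w3'); print(s['opening']*87, s['position'])
m=models.outline_of('wrist','brush'); print([(r['p'],r['mask'].sum(),np.argwhere(r['mask']).mean(0)) for r in m[:3]])
b=max(m,key=lambda r:r['mask'].sum())['mask']; np.save('mb3.npy',b)
P0=s['position']; y=np.degrees(np.arctan2(*np.array(s['tcp_rot'])[[1,0],0])); zt=P0[2]-.0135+.016
rr=np.where(b.any(1))[0]; L,R=midline(b,zt,i,range(rr.min()+3,rr.max()-2)); M=frame_pts((L+R)/2,P0[:2],y)
print(rr.min(),rr.max(),'tip', frame_pts(proj([(252,rr.min()-.5)],zt,i),P0[:2],y), 'slope',np.degrees(np.polyfit(M[:,0],M[:,1],1)[0]),M[::15])
print(go((.4358,-.3195,.1),10.9))
E
```

```text
time_s: 7.58
position: [0.4569, 0.03, 0.0137]
tcp_rot: [[-0.122, 0.993, 0.0], [0.993, 0.122, -0.0], [-0.0, 0.0, -1.0]]
force: [1.0, 0.3, 3.1]
opening: 0.252
grasp_force: 30.0
time_s: 8.32
position: [0.4575, 0.0299, 0.1552]
tcp_rot: [[-0.122, 0.993, 0.004], [0.993, 0.122, -0.001], [-0.001, 0.004, -1.0]]
force: [-0.1, -0.3, -1.5]
opening: 0.25
grasp_force: 30.0
21.78559932696864 [0.45751497 0.02985114 0.15520297]
[(0.58, np.int64(19853), array([145.58545308, 249.14375661])), (0.56, np.int64(337), array([282.31454006,  49.71513353]))]
56 307 tip [[ 0.08900558 -0.00098419]] slope 0.30597651226933736 [[ 8.76223016e-02  5.63571028e-05]
 [ 8.16051980e-02  4.44096057e-05]
 [ 7.54555450e-02  2.49977128e-04]
 [ 6.91699422e-02  2.41010328e-04]
 [ 6.27432304e-02  2.31291059e-04]
 [ 5.61693477e-02  6.70696816e-04]
 [ 4.94452612e-02  4.38456659e-04]
 [ 4.25643352e-02 -2.91788256e-05]
 [ 3.55193560e-02  1.90113096e-04]
 [ 2.83057478e-02  1.95200267e-04]
 [ 2.09174350e-02 -5.36774455e-05]
 [ 1.33467004e-02 -6.74142410e-05]
 [ 5.58669011e-03 -8.17436363e-05]
 [-1.83404366e-02 -3.78739172e-04]
 [-2.69212348e-02 -1.41492732e-04]]
(array([-0.3445, -0.0626,  0.0533]), array([-4.000e-02,  2.000e-02,  8.608e+01]))
```

View pics/w3.png

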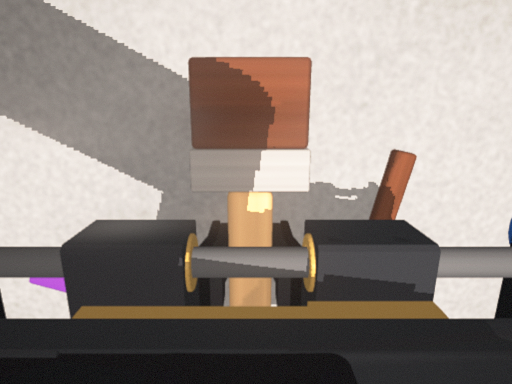

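Brush held straight, with its tip about 89 mm ahead of the TCP. I'll carry it to the brush tray.

```bash
python3 -m jog '[[0,-0.344,-0.0625,0,0,0,86.1],[0,-0.344,-0.0625,0,0,0,86.1],[0,-0.344,-0.0625,0,0,0,86.1],[0,-0.344,-0.0625,0,0,0,86.1],[0,-0.344,-0.0625,0,0,0,86.1],[0,-0.344,-0.0625,0,0,0,86.1],[0,-0.344,-0.0625,0,0,0,86.1],[0,-0.344,-0.0625,0,0,0,86.1],[0,-0.344,-0.0625,0,0,0,86.1],[0,-0.344,-0.0625,0.03,0,0,86.1],[0,-0.344,-0.0625,0.07,0,0,86.1],[0,-0.344,-0.0625,0.1,0,0,86.1],[0,-0.344,-0.0625,0.11,0,0,86.1],[0,-0.344,-0.0625,0.11,0,0,86.1]]'
python3 - <<'E'
from h import *
s,i,im,d=look('w4'); t,_=viewer.capture('top'); cv2.imwrite('pics/t4.png',cv2.resize(t[150:270,290:430],(700,600),interpolation=cv2.INTER_CUBIC)); print(s['time_s'],go((.4363,-.3194,.0205),10.9))
E
```

```text
time_s: 10.18
position: [0.4363, -0.3187, 0.0429]
tcp_rot: [[0.982, 0.19, -0.001], [0.19, -0.982, 0.001], [-0.001, -0.001, -1.0]]
force: [0.5, -0.5, -0.3]
opening: 0.246
grasp_force: 30.0
10.175 (array([-0.0007, -0.0003,  0.0238]), array([ 0.08, -0.05,  0.04]))
```

View pics/w4.png

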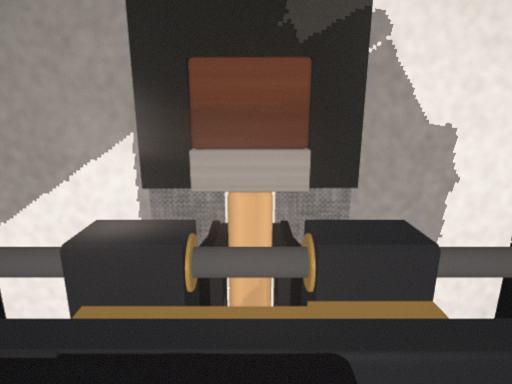

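The brush (cols 190–309) sits centred over the foam (cols 142–360) and hides the cut-out. I'll lower it slowly.

```bash
python3 -m jog '[[0,-0.0003,-0.0003,0.004,0,0,0],[0,-0.0005,-0.0003,0.008,0,0,0],[0,-0.0007,-0.0003,0.012,0,0,0],[0,-0.0007,-0.0003,0.016,0,0,0],[0,-0.0007,-0.0003,0.019,0,0,0],[0,-0.0007,-0.0003,0.021,0,0,0],[0,-0.0007,-0.0003,0.0225,0,0,0],[0,-0.0007,-0.0003,0.0225,0,0,0]]'
```

```text
time_s: 11.28
position: [0.4357, -0.3189, 0.0209]
tcp_rot: [[0.982, 0.189, -0.0], [0.189, -0.982, 0.0], [-0.0, -0.0, -1.0]]
force: [-0.9, -0.8, -1.1]
opening: 0.248
grasp_force: 30.0
```

```bash
python3 -m jog '[[0,0,0,0.0007,0,0,0],[0,0,0,0.001,0,0,0],[0,0,0,0.0013,0,0,0],[0,0,0,0.0013,0,0,0]]'
```

```text
time_s: 11.78
position: [0.4358, -0.3189, 0.0198]
tcp_rot: [[0.982, 0.189, 0.0], [0.189, -0.982, -0.0], [0.0, 0.0, -1.0]]
force: [1.0, -0.0, -1.0]
opening: 0.25
grasp_force: 30.0
```

```bash
python3 -m jog '[[0,0,0,0.0004,0,0,0],[0,0,0,0.0005,0,0,0],[0.3,0,0,0.0005,0,0,0],[0.35,0,0,0.0003,0,0,0],[0.5,0,0,0,0,0,0],[0.5,0,0,0,0,0,0],[0.5,0,0,-0.02,0,0,0],[0.5,0,0,-0.06,0,0,0],[0.5,0,0,-0.12,0,0,0],[0.5,-0.06,0,-0.18,0,0,0],[0.5,-0.09,0,-0.22,0,0,0],[0.5,-0.09,0,-0.22,0,0,0],[0.5,-0.09,0,-0.22,0,0,0]]'
python3 - <<'E'
from h import *
s,i,im,d=look('w5'); print(s['time_s'],s['position'])
print(heights('w5',[(250,60),(250,130)]))
print(go((.50,-.08,.23),86))
E
```

```text
time_s: 13.4
position: [0.3474, -0.336, 0.24]
tcp_rot: [[0.982, 0.188, 0.001], [0.188, -0.982, -0.001], [0.001, 0.001, -1.0]]
force: [0.5, 0.6, -0.1]
opening: 0.5
grasp_force: 0.0
13.4 [ 0.34737688 -0.33603579  0.23995305]
[[0.4629, -0.315, 0.0209], [0.3911, -0.3288, 0.0216]]
(array([ 0.1979, -0.2222,  0.0093]), array([-5.000e-02, -4.000e-02, -7.513e+01]))
```

View pics/w5.png

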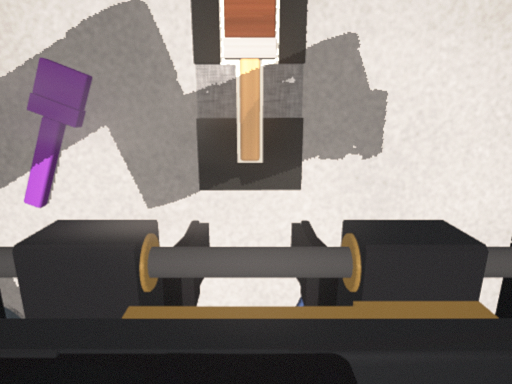

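The brush lies flat in its cut-out with white margin all round: handle at (250,110), handle and bristle tops at 21–22 mm. Next is the scraper.

```bash
python3 -m jog '[[0.5,0.271,-0.188,-0.02,0,0,-75.1],[0.5,0.271,-0.188,-0.02,0,0,-75.1],[0.5,0.271,-0.188,-0.02,0,0,-75.1],[0.5,0.271,-0.188,-0.02,0,0,-75.1],[0.5,0.271,-0.188,-0.02,0,0,-75.1],[0.5,0.271,-0.188,-0.02,0,0,-75.1],[0.5,0.271,-0.188,-0.02,0,0,-75.1],[0.5,0.271,-0.188,-0.02,0,0,-75.1],[0.5,0.271,-0.188,-0.02,0,0,-75.1],[0.5,0.271,-0.188,-0.02,0,0,-75.1]]'
python3 - <<'E'
from h import *
s,i,im,d=look('w6'); print(s['time_s'],s['position'])
for t in ['scraper','scraper_tip']:
    print(t,[(round(r['p'],2),np.round(r['xyz'],4).tolist()) for r in models.tip_of('wrist',t)])
m=models.outline_of('wrist','scraper'); print([(r['p'],r['mask'].sum(),np.argwhere(r['mask']).mean(0)) for r in m[:3]])
np.save('ms.npy',m[0]['mask'])
# row to view scraper tray: tool yaw 21.4, place(.4915,.314); 
print(go((.4915-.09*.931,.314-.09*.365,.26),21.4))
E
```

```text
time_s: 14.7
position: [0.5778, -0.1002, 0.2592]
tcp_rot: [[0.072, 0.997, -0.001], [0.997, -0.072, 0.0], [0.0, -0.001, -1.0]]
force: [-0.3, 0.0, 0.5]
opening: 0.499
grasp_force: 0.0
14.7 [ 0.57783122 -0.10022827  0.2592012 ]
scraper [(0.9, [0.5872, -0.0011, 0.0009])]
scraper_tip [(0.65, [0.5755, -0.126, 0.0033])]
[(0.66, np.int64(3884), array([107.37487127, 251.68331617]))]
(array([ 3.685e-01, -1.970e-01, -2.000e-04]), array([ 1.000e-02, -1.000e-02,  6.452e+01]))
```

View pics/w6.png

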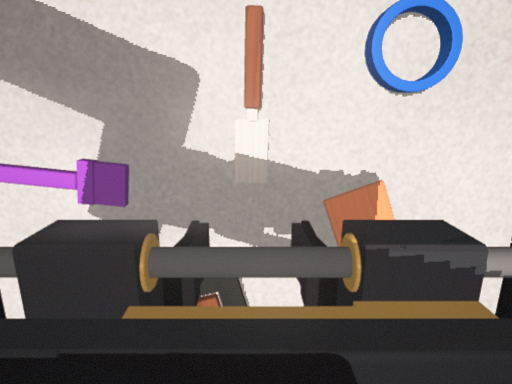

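The scraper is confirmed: brown handle at (254,55), steel blade at (251,150). I'll look at its tray before reaching.

```bash
python3 -m jog '[[0.5,0.3685,-0.197,-0.03,0,0,64.5],[0.5,0.3685,-0.197,-0.03,0,0,64.5],[0.5,0.3685,-0.197,-0.03,0,0,64.5],[0.5,0.3685,-0.197,-0.03,0,0,64.5],[0.5,0.3685,-0.197,-0.03,0,0,64.5],[0.5,0.3685,-0.197,-0.03,0,0,64.5],[0.5,0.3685,-0.197,-0.03,0,0,64.5],[0.5,0.3685,-0.197,-0.03,0,0,64.5],[0.5,0.3685,-0.197,-0.03,0,0,64.5],[0.5,0.3685,-0.197,-0.03,0,0,64.5],[0.5,0.3685,-0.197,-0.03,0,0,64.5]]'
python3 - <<'E'
from h import *
s,i,im,d=look('w7'); print(s['time_s'],s['position'])
for t in ['scraper_place','scraper_place_tip']:
    print(t,[(round(r['p'],2),np.round(r['xyz'],4).tolist()) for r in models.tip_of('wrist',t)])
# scraper
i6=pickle.load(open('w6.pkl','rb')); m=np.load('ms.npy'); rr=np.where(m.any(1))[0]; print('rows',rr.min(),rr.max())
L,R=midline(m,.016,i6,range(rr.min()+3,104)); yb,o=linfit((L+R)/2); print('handle yaw',yb,o,'w',np.linalg.norm(L-R,axis=1)[[20,-20]])
L,R=midline(m,.0095,i6,range(124,rr.max()-4)); B=(L+R)/2; print('blade',linfit(B),'lat in handle frame',frame_pts(B[::12],o,yb)[:,1])
print('ends',proj([(255,rr.min()-.5)],.016,i6),proj([(251,rr.max()+.5)],.0095,i6), 'handle/neck',proj([(253,108)],.016,i6))
print(heights('w6',[(254,20),(254,60),(254,100),(252,130),(252,170),(310,120)]))
E
```

```text
time_s: 16.27
position: [0.4081, 0.28, 0.2896]
tcp_rot: [[0.931, 0.364, -0.0], [0.364, -0.931, -0.0], [-0.0, 0.0, -1.0]]
force: [0.6, -0.2, -0.3]
opening: 0.501
grasp_force: 0.0
16.275 [0.40808585 0.28001531 0.28961791]
scraper_place [(0.87, [0.4922, 0.3143, 0.0058])]
scraper_place_tip [(0.67, [0.3811, 0.2714, 0.0093])]
rows 6 182
handle yaw 84.764885 (np.float32(0.5909817), np.float32(0.035672612)) w [0.01879585 0.01954617]
blade (np.float32(85.466866), (np.float32(0.580313), np.float32(-0.08390132))) lat in handle frame [ 8.40494197e-04 -8.16368350e-05 -1.02069174e-03 -1.21590413e-04
 -4.54242496e-04]
ends [[0.59577765 0.0742301  0.016     ]] [[ 0.57774899 -0.1238861   0.0095    ]] handle/neck [[ 0.58632813 -0.03340449  0.016     ]]
[[0.5938, 0.0601, 0.0154], [0.591, 0.019, 0.0157], [0.5881, -0.0245, 0.0156], [0.5834, -0.0591, 0.009], [0.5801, -0.1081, 0.009], [0.6555, -0.0526, -0.0006]]
```

View pics/w7.png

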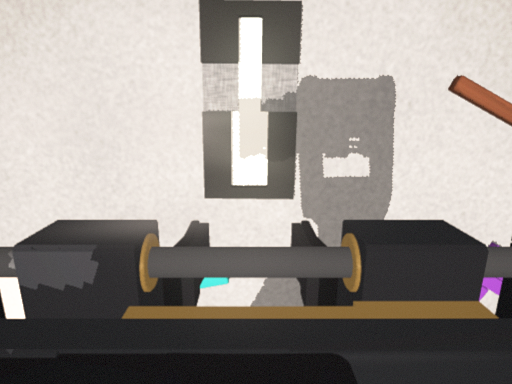

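The scraper tray shows clearly: channel on top (cols 239–262, row 17 on), blade part at rows 112–186, cols 232–268.

```bash
python3 - <<'E'
from h import *
i=pickle.load(open('w7.pkl','rb'))
w=white('w7',(5,196,222,278),170); w2=white('w7',(5,196,236,266),150); rr=np.where(w2.any(1))[0]; print(rr.min(),rr.max(),[int(w2[r].sum()) for r in range(rr.min(),rr.max(),12)])
w=white('w7',(5,196,225,277),150)
L,R=midline(w,.006,i,list(range(rr.min()+4,60))+list(range(116,rr.max()-3))); M=(L+R)/2
wd=np.linalg.norm(L-R,axis=1); print('w',np.round(wd[::10],4)); ok=((abs(wd-.028)<.004)|(abs(wd-.048)<.004)); M=M[ok]
yaw,o=linfit(M); P=(.4915,.314); print('yaw',yaw,'lat',frame_pts(M[::12],P,yaw)[:,1])
e=proj([(250,rr.min()-.5),(250,rr.max()+.5)],.006,i); print('ends',frame_pts(e,P,yaw)[:,0],'lat mean',frame_pts(M,P,yaw)[:,1].mean())
print(heights('w7',[(250,40),(245,170),(215,40),(285,185),(180,150)]))
print(go((.5873,-.0045,.08),85))
E
```

```text
17 185 [19, 24, 23, 23, 30, 30, 30, 30, 30, 30, 30, 30, 30, 30]
w [0.0279 0.0293 0.0283 0.0285 0.0481 0.0484 0.0488 0.0492 0.0482 0.0499
 0.0503]
yaw 20.890038 lat [-0.00143891 -0.00218625 -0.00171362 -0.00185449 -0.00139425 -0.00154068
 -0.00168978 -0.00184165 -0.00199636]
ends [ 0.08466357 -0.12520451] lat mean -0.0017140939817306253
[[0.5467, 0.3333, 0.0059], [0.3932, 0.2802, 0.0053], [0.5294, 0.3714, 0.0179], [0.396, 0.2239, 0.0176], [0.3856, 0.3716, -0.0005]]
(array([0.0633, 0.3308, 0.2097]), array([-0.000e+00,  1.000e-02, -6.361e+01]))
```

```bash
python3 -m jog '[[0.5,0.0633,0.3308,0.15,0,0,-63.6],[0.5,0.0633,0.3308,0.15,0,0,-63.6],[0.5,0.0633,0.3308,0.15,0,0,-63.6],[0.5,0.0633,0.3308,0.15,0,0,-63.6],[0.5,0.0633,0.3308,0.15,0,0,-63.6],[0.5,0.0633,0.3308,0.15,0,0,-63.6],[0.5,0.0633,0.3308,0.2,0,0,-63.6],[0.5,0.0633,0.3308,0.23,0,0,-63.6],[0.5,0.0633,0.3308,0.25,0,0,-63.6],[0.5,0.0633,0.3308,0.265,0,0,-63.6],[0.5,0.0633,0.3308,0.272,0,0,-63.6],[0.5,0.0633,0.3308,0.276,0,0,-63.6],[0.5,0.0633,0.3308,0.276,0,0,-63.6]]'
python3 - <<'E'
from h import *
print(go((.5873,-.0045,.014),85))
E
```

```text
time_s: 18.05
position: [0.5877, -0.0034, 0.0142]
tcp_rot: [[0.086, 0.996, 0.001], [0.996, -0.086, -0.0], [-0.0, 0.001, -1.0]]
force: [-0.5, 0.3, 0.6]
opening: 0.497
grasp_force: 0.0
(array([-0.0012, -0.0003,  0.0002]), array([0.05, 0.01, 0.09]))
```

```bash
python3 -m jog '[[0.4,-0.001,0,0,0,0,0],[0.3,-0.001,0,0,0,0,0],[0,-0.001,0,0,0,0,0],[0,-0.001,0,0,0,0,0],[0,-0.001,0,0,0,0,0],[0,-0.001,0,0,0,0,0]]' && python3 -m jog '[[0,0,0,-0.01,0,0,0],[0,0,0,-0.04,0,0,0],[0,0,0,-0.08,0,0,0],[0,0,0,-0.12,0,0,0],[0,0,0,-0.14,0,0,0],[0,0,0,-0.14,0,0,0]]'
python3 - <<'E'
from h import *
s,i,im,d=look('w8'); P0=s['position']; y=np.degrees(np.arctan2(*np.array(s['tcp_rot'])[[1,0],0])); print(s['opening']*87,P0,y)
h=im.astype(int); b=(h[...,2]>h[...,0]+25); b[:, :200]=0; b[:,300:]=0; b[215:]=0
k,l,st,_=cv2.connectedComponentsWithStats(b.astype(np.uint8)); b=l==1+np.argmax(st[1:,4]); rr=np.where(b.any(1))[0]
zt=P0[2]-.0142+.016; L,R=midline(b,zt,i,range(rr.min()+4,rr.max()-3)); M=frame_pts((L+R)/2,P0[:2],y)
print(rr.min(),rr.max(),'w',np.linalg.norm(L-R,axis=1)[::30],'end',frame_pts(proj([(250,rr.min()-.5)],zt,i),P0[:2],y)[:,0],M[::25],np.degrees(np.polyfit(M[:,0],M[:,1],1)[0]))
print(heights('w8',[(250,rr.min()+15),(250,200)]))
print(go((.4918,.3123,.155),20.9),go((.4918,.3123,.043),20.9))
E
```

```text
time_s: 18.8
position: [0.5874, -0.0044, 0.014]
tcp_rot: [[0.086, 0.996, 0.0], [0.996, -0.086, -0.0], [-0.0, 0.0, -1.0]]
force: [-0.7, -1.0, 2.1]
opening: 0.228
grasp_force: 30.0
time_s: 19.55
position: [0.5883, -0.0045, 0.1557]
tcp_rot: [[0.086, 0.996, 0.004], [0.996, -0.086, -0.001], [-0.0, 0.004, -1.0]]
force: [0.1, 0.6, -0.4]
opening: 0.227
grasp_force: 30.0
19.721886725104092 [ 0.58834868 -0.00451757  0.15574814] 85.0887829737087
77 214 w [0.01864285 0.01994564 0.01994848 0.01995285 0.0194829 ] end [0.08068615] [[ 0.07883985 -0.00027854]
 [ 0.06835604 -0.0003021 ]
 [ 0.05747661 -0.00010122]
 [ 0.04617898 -0.00035123]
 [ 0.03443583 -0.00014341]
 [ 0.02222041 -0.00040433]] 0.03293883907003772
[[0.595, 0.0695, 0.1575], [0.5909, 0.0205, 0.1574]]
(array([ 0.3073, -0.1223, -0.0009]), array([ 6.000e-02, -3.000e-02,  6.418e+01])) (array([ 0.3073, -0.1224,  0.1111]), array([ 6.000e-02, -3.000e-02,  6.418e+01]))
```

Scraper held straight, handle end 80.7 mm ahead, as it should be. I'll carry it over.

```bash
python3 -m jog '[[0,0.307,-0.1223,0,0,0,64.2],[0,0.307,-0.1223,0,0,0,64.2],[0,0.307,-0.1223,0,0,0,64.2],[0,0.307,-0.1223,0,0,0,64.2],[0,0.307,-0.1223,0,0,0,64.2],[0,0.307,-0.1223,0,0,0,64.2],[0,0.307,-0.1223,0,0,0,64.2],[0,0.307,-0.1223,0,0,0,64.2],[0,0.307,-0.1223,0.03,0,0,64.2],[0,0.307,-0.1223,0.07,0,0,64.2],[0,0.307,-0.1223,0.1,0,0,64.2],[0,0.307,-0.1223,0.11,0,0,64.2],[0,0.307,-0.1223,0.11,0,0,64.2],[0,0.307,-0.1223,0.11,0,0,64.2]]'
python3 - <<'E'
from h import *
print(go((.4916,.3122,.0205),20.9))
E
```

```text
time_s: 21.35
position: [0.4927, 0.3121, 0.0448]
tcp_rot: [[0.934, 0.356, 0.002], [0.356, -0.934, 0.001], [0.002, -0.0, -1.0]]
force: [-0.4, 0.7, -0.9]
opening: 0.226
grasp_force: 30.0
(array([-0.001 , -0.0004,  0.0243]), array([-0.  , -0.12, -0.02]))
```

```bash
python3 -m jog '[[0,-0.0004,-0.0003,0.004,0,0,0],[0,-0.0007,-0.0004,0.008,0,0,0],[0,-0.001,-0.0004,0.012,0,0,0],[0,-0.001,-0.0004,0.016,0,0,0],[0,-0.001,-0.0004,0.019,0,0,0],[0,-0.001,-0.0004,0.0215,0,0,0],[0,-0.001,-0.0004,0.023,0,0,0],[0,-0.001,-0.0004,0.023,0,0,0]]'
```

```text
time_s: 22.35
position: [0.4906, 0.312, 0.0206]
tcp_rot: [[0.934, 0.356, -0.0], [0.356, -0.934, -0.0], [-0.0, 0.0, -1.0]]
force: [0.0, -0.0, -0.8]
opening: 0.228
grasp_force: 30.0
```

```bash
python3 -m jog '[[0,0,0,0.0004,0,0,0],[0,0,0,0.0008,0,0,0],[0,0,0,0.001,0,0,0],[0,0,0,0.001,0,0,0]]'; python3 -m jog '[[0.28,0,0,0,0,0,0],[0.33,0,0,0,0,0,0],[0.5,0,0,0,0,0,0],[0.5,0,0,0,0,0,0],[0.5,0,0,-0.02,0,0,0],[0.5,0,0,-0.06,0,0,0],[0.5,0,0,-0.12,0,0,0],[0.5,-0.06,0,-0.18,0,0,0],[0.5,-0.09,0,-0.25,0,0,0],[0.5,-0.09,0,-0.26,0,0,0],[0.5,-0.09,0,-0.26,0,0,0]]'
python3 - <<'E'
from h import *
s,i,im,d=look('w9'); t,_=viewer.capture('top'); print(s['time_s'])
print(heights('w9',[(250,40),(250,100),(250,150),(250,175)]))
v=cv2.resize(t[80:270,120:400],(800,543),interpolation=cv2.INTER_CUBIC); v[:300,400:]=0; v[:300,400:]=cv2.resize(im[:230],(400,300)) ; cv2.imwrite('pics/f.png',np.hstack([cv2.resize(im[:230,130:400],(400,340)),cv2.resize(t[80:270,130:400],(400,340))]))
E
```

```text
time_s: 22.85
position: [0.4907, 0.312, 0.02]
tcp_rot: [[0.934, 0.357, 0.0], [0.357, -0.934, 0.0], [0.0, 0.0, -1.0]]
force: [-0.7, 0.4, 1.6]
opening: 0.224
grasp_force: 30.0
time_s: 24.22
position: [0.4071, 0.2804, 0.2832]
tcp_rot: [[0.934, 0.357, 0.007], [0.357, -0.934, 0.003], [0.008, -0.0, -1.0]]
force: [0.1, -0.6, 0.5]
opening: 0.5
grasp_force: 0.0
24.225
[[0.5445, 0.3321, 0.0217], [0.4814, 0.3078, 0.0216], [0.4239, 0.2857, 0.0154], [0.3933, 0.2739, 0.0149]]
```

View pics/f.png

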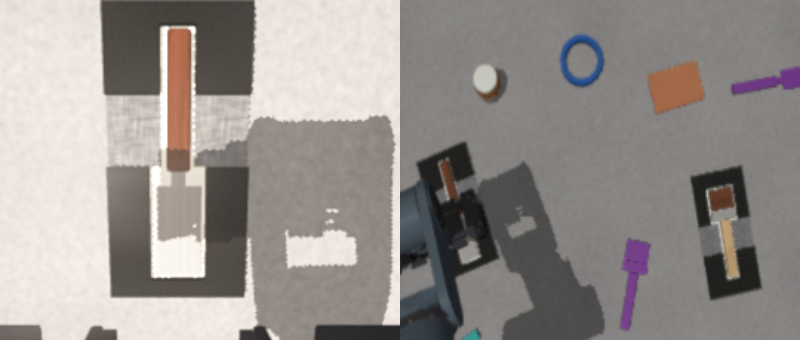

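The scraper is flat in its cut-out with margins all round: handle top at 21.7 mm, blade at 15 mm, handle at (178,95) in the left half. The brush is in its tray, and the tape, jar and sheet have not moved. I'll hand in.

```bash
python3 -m jog '[[0.5,0,0,0,0,0,0],[0.5,0,0,0,0,0,0]]' >/dev/null; python3 -c "
from rig import workorder; print(workorder.hand_in())"
```

```text
the job is handed in; nothing more can be done
None
```

The brush and then the scraper were lowered into their own cut-outs, each flat on the floor and the right way round; I left the tape, jar and copper sheet alone and handed the job in at about 24.5 s of the 64 s allowed.

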